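# Put the reagent away and seal the case

## Robot

A 6-joint arm with a two-finger parallel gripper is mounted at the origin on the work surface. World frame = base frame: x ahead of the robot, y to its left, z up, the work surface at z = 0. Lengths are in m, angles in rad, forces in N, time in s.
With the tool pointing down it reaches from about 0.3 to 0.95 m from the base axis. Payload 3.1 kg.
Tool frame: the origin (TCP) lies midway between the tips of the shut fingers; the grasp point (between the pads) lies 19 mm behind it; z points along the fingers, y is the line along which they close (so a half turn about z gives the same grasp; the last joint's range is limited). The gripper opens to 85 mm and grips with 20 to 120 N. Pads are 22 mm wide; open, the fingers measure 114 mm over their backs; the gripper's body (76 mm by 85 mm) begins 54 mm behind the grasp point. The pads swing forward as they close: fully open they stand 13 mm farther back than shut.
Start: joints at [1.269, 0.308, 1.634, -0, 1.2, -0.07], TCP at [0.144, 0.608, 0.231] pointing down, gripper open.
Joint ranges: [-3.06, 3.06], [-0.79, 1.96], [0.05, 2.63], [-1.19, 4.34], [0.05, 2.64], [-2.94, 2.94]. Speed limits (rad/s): [2.79, 2.79, 3.14, 3.14, 3.14, 3.14].

## Interface

Orientations are given as a rotation vector (axis times angle).
In Python, from plant import env gives the robot as it stands.
- The arm moves only by the shell command python3 -m pendant 'ROWS' [FORCE]. ROWS is JSON, a list of rows, each an object of numbers: "dx", "dy", "dz": the shift along the tool's x, y, z in mm; "rx", "ry", "rz": the turn, a rotation vector about the tool's x, y, z in degrees; "fingers": the gripper's target within -1 to 1 (shut at 1, half-way at 0, fully open at -1). A call has exactly 5 rows; each row shifts and turns the commanded pose from where the row before left it, along the tool's axes as they then stand; what a row does not reach is not made up. A row lasts 1/10 s, in which the tool goes at most 50 mm and 8.59 degrees, less where a joint would pass 70% of its speed; a pose out of reach is approached as far as the arm can. A call with a gripper value outside its range is refused whole. The fingers move at their own pace and stop on an object; FORCE is the grip in N (left out, the last holds). Time passes only in rows, so rows that do not move let the fingers close, or fill a call up. It gives the time, the measured TCP pose, the force, the opening and the grip force at its end, in the units of the state.
- env.sense(): the state, without advancing time (a new reading comes with each control period).
- env.get_image(name): name is "side" or "top"; returns the picture (400x640x3 uint8, blue, green, red); there is no depth.
- env.calibration(name): a dict with "fx", "fy", "cx", "cy" (pixels), "k1" (the pictures are not rectified: a ray, as slopes to the right and down, at radius r is drawn at 1 + k1 r^2 times it, then the intrinsics apply), "R" (3x3) and "t" (3): a world point X has camera coordinates R X + t. Camera axes: x right, y down, z forward; pixel columns grow to the right and rows downward; lengths in m; the calibration is good to about 2 mm. A picture is of the moment at which its call begins. calibration takes no time and is no camera call.
- env.job_done(): hands the job in; it is judged then, once.
Trained networks look in the newest picture that a camera, given by its name, has taken for a name from the list of things; names that differ only in an ending like _2 or _b are one class to them, and where a whole thing is asked for, a point or a joint stands for the part that bears it (a point fixed in the world has none). Each returns a list of dicts, best first, with "score" (0 to 1); they miss things now and then, are a little off and sometimes report something else, mostly with a low value. They report only what shows in the picture. A call takes as long as a camera call. They do not tell look-alikes from the thing itself.
- env.spot_in(camera, target): "pixel" ([column, row] in pixels, amid what is visible of it).
- env.trace(camera, target): "region" (400x640 bool, what is visible of it) and "pixel" ([column, row] in pixels, amid what is visible of it).
- env.mark_of(camera, target): "pixel" ([column, row] in pixels: a listed point, or the origin of a listed thing).
The state is a dict: "time": time; "q": joint angles; "dq": joint speeds; "joint_torque": joint torques, N m; "position": TCP position; "orientation": TCP orientation; "wrist_force": force on the tool from outside, world axes, zero at the start; "moment": the same for the moment, N m; "opening": finger opening in m; "grip_force": force on a finger pad.
Only numpy, scipy, OpenCV 4.12 (cv2) and the standard library are available. Lean on these libraries where they do the work, as an engineer would, in place of code of your own. Each camera call takes 0.05 s, during which the arm holds its last target. There are 200 camera calls.

## Task

Stand the loose dropper bottle from the bench upright in the free pocket of the white reagent case. Then slide the clear hatch along its track until it is fully home against the closing frame, lean on it steadily for about a second so that the stiff seal beds in, without forcing it, and let go. Leave the bottles already stored, and the beaker, tube rack, stain jar and dish, where they are.

Things in the scene. Friction and masses are not known exactly. Their poses are not given: they have to be found in the camera images.
- bottle: The loose dropper bottle standing on the bench: amber glass body 30 mm across and 44 mm high, white collar 21 mm across, black rubber bulb on top 18 mm across from 60 to 86 mm above its foot (grip it there). About 60 g. Origin: centre of its underside, z up.
- pad: Black rubber disc, 26 mm across and 2 mm thick, fixed on the floor of the one free pocket, at its centre; it marks where the bottle goes. Origin: centre of its underside, on the case floor 8 mm above the bench, so the bottle finally stands 10 mm above the bench. The pocket is 38 mm square (sides along the case's x and y) with walls 30 mm high above the case floor.
- case: White reagent case fixed on the bench, 140 mm (its x) by 370 mm (its y), walls 102 mm high. Origin: centre of its underside; y = the hatch's track. Below y = 0 it is an open well 124 mm wide, with three pockets on the x = 0 line at y = -132, -91, -50 mm; above y = 0 a solid deck where the open hatch is parked. Aluminium track strips on the long walls, top 114 mm above the bench.
- hatch: Sliding hatch: clear pane 124 (x) by 172 (y) by 6 mm with dark end bars, axes as the case's. It moves only along the case's y, drag about 2 N (0.8 N more per 100 mm/s), and stays where left. Origin: centre of the pane's underside, 103 mm above the bench. It closes towards -y: fully home its origin is at y = -84 mm in the case frame; it starts 150 to 165 mm from there.
- hatch_grip (a point): Centre of the hatch's upright dark grip rib, 60 mm (x) by 12 mm (y) by 26 mm high, standing on the middle of the pane: 19 mm above the hatch's origin, so the rib spans 109 to 135 mm above the bench. Push on its face that looks to the case's +y.
- seal: Black rubber strip, 120x7x8 mm, inside the closing frame at pane height. Origin: foot of the face that meets the pane. It starts 6 to 12 mm out, takes 6 N to push in (more if fast: 6 N per 100 mm/s), stays in, and stops hard with its face at y = -170 mm in the case frame. To bed it, press it there with 13 to 16 N (2 N more at the hand) for a second; under 11 is too weak, over 20 the pane cracks.
- stored_a: Dropper bottle of the same shape, already stored in one of the pockets; origin at the centre of its underside. Leave it in its pocket.
- stored_b: Another stored dropper bottle, same shape and origin. Leave it in its pocket.
- beaker: Empty glass beaker, 60 mm across, 80 mm high, bystander; origin at the centre of its underside.
- tube_rack: Clear rack of ten capped blood tubes, 70 by 150 by 96 mm, bystander; origin at the centre of its underside.
- stain_jar: Amber jar, 56 mm across, 70 mm high, bystander; origin at the centre of its underside.
- dish: White dish, 90 mm across, 18 mm high, bystander; origin at the centre of its underside.
- frame (a point): Middle of the inner face of the closing frame, an aluminium bar across the case's -y end, at y = -177 mm in the case frame, 109 mm above the bench; the bar's top is 116 mm above the bench. The seal strip stands in front of it.
Things that resemble listed ones, but are neither listed nor needed, are in the scene too. Leave any green or yellow look-alike of the bottle alone.

How it is judged:
By the outcome, as a careful person would: the job done as asked, in the order asked, and still so for the second after the job is handed in, with the robot touching nothing.
It also fails if it takes over 70 s, if anything falls off the work surface, if the arm or the gripper's body presses on something with over 40 N, if the wrist force passes 120 N, or if a joint passes its speed limit or range.

## Working session

There is one attempt and no reset: what is moved stays moved. The work goes in short steps, Python scripts to look and compute and a shell command to move; the robot and the scene stay as the last step left them, time stands still between calls to the robot, and variables do not carry over. Pictures are saved under pics/ and viewed, at most 10 in all, crops included, and the job is handed in when it is done.

```bash
ls; mkdir -p pics; cat > h.py <<'E'
import numpy as np, cv2
from scipy.spatial.transform import Rotation as Ro
from plant import env
def ray(cam,px):
    c=env.calibration(cam); d=np.array([(px[0]-c['cx'])/c['fx'],(px[1]-c['cy'])/c['fy']])
    u=d.copy()
    for _ in range(20): u=d/(1+c['k1']*(u@u))
    R=np.array(c['R']);t=np.array(c['t'])
    return -R.T@t, R.T@np.array([u[0],u[1],1])
def onz(cam,px,z):
    o,d=ray(cam,px); return o+d*(z-o[2])/d[2]
def proj(cam,X):
    c=env.calibration(cam); p=np.array(c['R'])@np.array(X)+np.array(c['t']); u=p[:2]/p[2]; u=u*(1+c['k1']*(u@u))
    return np.array([c['fx']*u[0]+c['cx'],c['fy']*u[1]+c['cy']])
def tri(p1,p2):
    A=np.zeros((3,3));b=np.zeros(3)
    for cam,p in (('side',p1),('top',p2)):
        o,d=ray(cam,p); d=d/np.linalg.norm(d); M=np.eye(3)-np.outer(d,d); A+=M;b+=M@o
    return np.linalg.solve(A,b)
E
python3 - <<'E'
from h import *
np.set_printoptions(precision=4,suppress=True)
for n in('top','side'):
    cv2.imwrite(f'pics/{n}0.png',env.get_image(n))
    c=env.calibration(n); print(n,-np.array(c['R']).T@c['t'],c['fx'])
Z=dict(bottle=0,pad=.008,case=0,hatch=.103,hatch_grip=.122,seal=.103,stored_a=.008,frame=.109)
for k,z in Z.items():
    for n in('top','side'):
        for d in env.mark_of(n,k)[:5]:
            print(k,n,round(d['score'],2),np.round(d['pixel'],1),onz(n,d['pixel'],z))
s=env.sense();print(s['position'],s['orientation'],s['time'],s['wrist_force']); print(Ro.from_rotvec(s['orientation']).as_matrix())
E
```

```text
pics
top [0.3835 0.0014 0.963 ] 378.1820211472555
side [-0.1611 -0.9281  1.0417] 512.8734361088067
bottle top 0.63 [444.5 235.6] [ 0.4483 -0.3464  0.    ]
bottle top 0.55 [401.4 184.6] [ 0.5832 -0.2441  0.    ]
bottle top 0.5 [435.6 208.9] [ 0.5175 -0.3288  0.    ]
bottle side 0.75 [388.  262.9] [ 0.5911 -0.2537  0.    ]
bottle side 0.74 [369.9 307.5] [ 0.4461 -0.3379  0.    ]
bottle side 0.71 [384.8 291.9] [ 0.5115 -0.3242  0.    ]
bottle side 0.54 [307.9 205.5] [0.5683 0.0861 0.    ]
pad top 0.75 [437.  210.3] [ 0.5127 -0.3294  0.008 ]
pad top 0.55 [294.4 201.6] [0.5421 0.035  0.008 ]
pad side 0.26 [298.5 168.2] [0.6586 0.2591 0.008 ]
case top 0.6 [276.  193.3] [0.5661 0.0826 0.    ]
case top 0.42 [441.3 156.4] [ 0.6573 -0.3543  0.    ]
case side 0.6 [309.5 205.7] [0.5716 0.0822 0.    ]
hatch top 0.9 [244.6 179.5] [0.5805 0.1464 0.103 ]
hatch top 0.67 [293.1 200. ] [0.5302 0.0346 0.103 ]
hatch top 0.21 [173.2 263.4] [0.3921 0.3027 0.103 ]
hatch side 0.68 [300.6 170.6] [0.5808 0.1355 0.103 ]
hatch side 0.32 [300.2 166.8] [0.5919 0.1527 0.103 ]
hatch_grip top 0.67 [241.8 176.7] [0.5827 0.1496 0.122 ]
hatch_grip top 0.63 [438.8 210.7] [ 0.4963 -0.2939  0.122 ]
hatch_grip side 0.62 [299. 165.] [0.5795 0.1409 0.122 ]
seal top 0.65 [341.2 207.5] [ 0.5106 -0.0757  0.103 ]
seal side 0.59 [325.5 211. ] [ 0.5201 -0.0647  0.103 ]
stored_a top 0.7 [325.  208.3] [ 0.5233 -0.0428  0.008 ]
stored_a top 0.55 [309.8 204.5] [ 0.5339 -0.0042  0.008 ]
stored_a top 0.16 [292.9 198.3] [0.5508 0.0388 0.008 ]
stored_a side 0.51 [316.6 223.7] [ 0.5314 -0.0065  0.008 ]
frame top 0.65 [348.4 206.9] [ 0.5108 -0.0917  0.109 ]
frame side 0.6 [328.6 216.6] [ 0.5075 -0.0943  0.109 ]
[0.1436 0.6083 0.2313] [0.3633 3.1205 0.0001] 0.9 [0.5247 0.5489 0.3385]
[[-0.9732  0.2298  0.    ]
 [ 0.2298  0.9732  0.    ]
 [-0.      0.     -1.    ]]
```

View pics/top0.png

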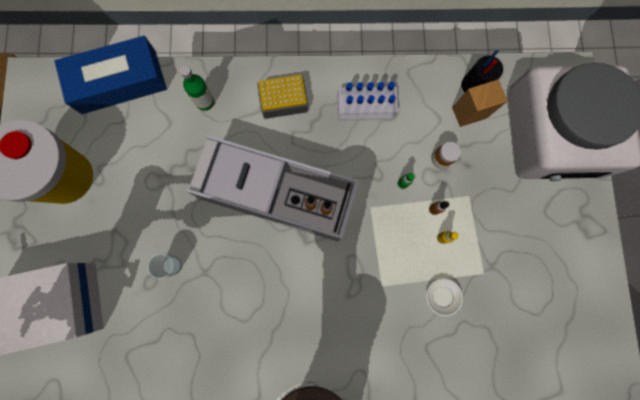

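View pics/side0.png

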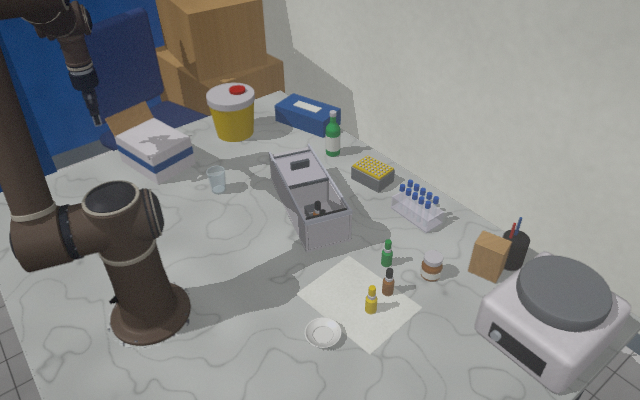

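Top: the amber bottle with black bulb is at about (437,209) and its foot is at about (388,293) in side. The green one (405,181) and yellow one (448,238) are look-alikes. The free pocket with the pad is at (294,200), beside the hatch. Next I'll fit the case pose.

```bash
cat > fit.py <<'E'
from h import *
from scipy.optimize import least_squares
np.set_printoptions(precision=4,suppress=True)
# p: x,y,yaw,hatch y,seal y
def W(p,X):
    c,s=np.cos(p[2]),np.sin(p[2]); return np.array([p[0]+c*X[0]-s*X[1],p[1]+s*X[0]+c*X[1],X[2]])
def loc(p,k):
    return {'pad':(0,-.05,.008),'case':(0,0,0),'frame':(0,-.177,.109),'hatch':(0,p[3],.103),'hatch_grip':(0,p[3],.122),'seal':(0,p[4],.103),'s1':(0,-.132,.008),'s2':(0,-.091,.008)}[k]
obs=[('pad','top',294.4,201.6),('case','top',276,193.3),('case','side',309.5,205.7),('hatch','top',244.6,179.5),('hatch','side',300.6,170.6),('hatch_grip','top',241.8,176.7),('hatch_grip','side',299,165),('seal','top',341.2,207.5),('seal','side',325.5,211),('s1','top',325,208.3),('s2','top',309.8,204.5),('s2','side',316.6,223.7),('frame','top',348.4,206.9),('frame','side',328.6,216.6)]
f=lambda p:np.concatenate([proj(o[1],W(p,loc(p,o[0])))-o[2:] for o in obs])
r=least_squares(f,[.56,.08,-.27,.07,-.16],loss='soft_l1',x_scale=[.01,.01,.1,.01,.01])
E
python3 - <<'E'
from fit import *
p=r.x; print(p,np.degrees(p[2])); 
for o,e in zip(obs,f(p).reshape(-1,2)): print(o[:2],e)
out=[]
for n,(a,b,w,h) in {'top':(180,120,190,130),'side':(255,130,115,125)}.items():
    im=cv2.imread(f'pics/{n}0.png')[b:b+h,a:a+w]; k=4
    im=cv2.resize(im,None,fx=k,fy=k,interpolation=cv2.INTER_CUBIC)
    P=lambda X:tuple(int(v) for v in (proj(n,W(p,X))-[a,b]+.5)*k)
    q=lambda L,c:cv2.polylines(im,[np.array([P(X) for X in L])],True,c,1)
    q([(x,y,.114) for x,y in((-.07,-.185),(.07,-.185),(.07,.185),(-.07,.185))],(0,255,0))
    for y in(-.132,-.091,-.05): q([(x,y+d,.038) for x,d in((-.019,-.019),(.019,-.019),(.019,.019),(-.019,.019))],(0,0,255))
    q([(x,p[3]+d,.135) for x,d in((-.03,-.006),(.03,-.006),(.03,.006),(-.03,.006))],(255,0,255))
    cv2.imwrite(f'pics/{n}1.png',im)
E
```

```text
[ 0.5621  0.0816 -0.3033  0.0674 -0.164 ] -17.378951639988344
('pad', 'top') [ 0.4202 -1.9509]
('case', 'top') [0.3788 1.5142]
('case', 'side') [-2.2905  1.2966]
('hatch', 'top') [ 0.2001 -0.75  ]
('hatch', 'side') [-1.6079 -1.6936]
('hatch_grip', 'top') [1.6042 0.1856]
('hatch_grip', 'side') [-0.2502 -1.0651]
('seal', 'top') [-0.401  -1.0869]
('seal', 'side') [0.3201 2.8497]
('s1', 'top') [0.6155 0.2394]
('s2', 'top') [ 0.3983 -0.4115]
('s2', 'side') [ 0.6605 -0.7226]
('frame', 'top') [-1.9123  0.6936]
('frame', 'side') [-1.0963 -1.5439]
```

View pics/top1.png

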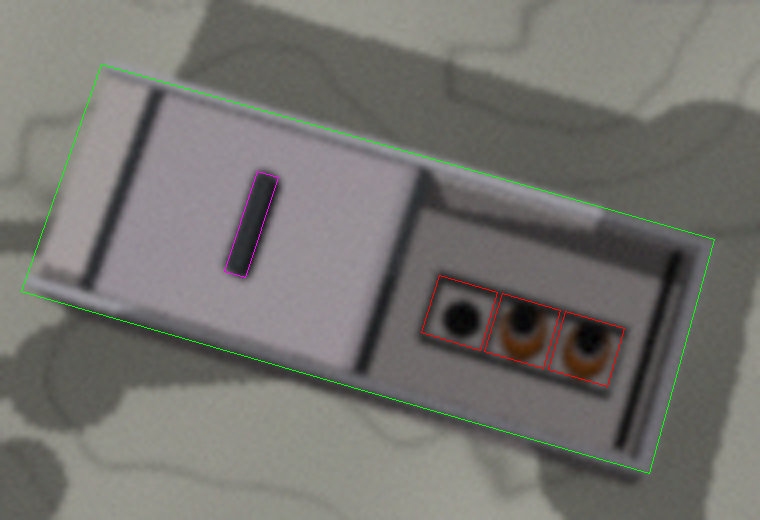

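```bash
python3 -m pendant '[{"dx":30,"dy":-38,"rz":8.5},{"dx":30,"dy":-38,"rz":8.5},{"dx":30,"dy":-38,"rz":8.5},{"dx":0,"dy":0},{"dx":0}]' 60
```

```text
invalid input
```

The overlay shows the rib fitting well at crop (252,223). The pad is really at crop (461,320), about 2 px below my model pockets, so I'll refit with these picks while the first move starts.

```bash
python3 -m pendant '[{"dx":30,"dy":-38,"dz":0,"rx":0,"ry":0,"rz":8.5,"fingers":-1},{"dx":30,"dy":-38,"dz":0,"rx":0,"ry":0,"rz":8.5,"fingers":-1},{"dx":30,"dy":-38,"dz":0,"rx":0,"ry":0,"rz":8.5,"fingers":-1},{"dx":0,"dy":0,"dz":0,"rx":0,"ry":0,"rz":8.5,"fingers":-1},{"dx":0,"dy":0,"dz":0,"rx":0,"ry":0,"rz":8.5,"fingers":-1}]' 60
cat > fit2.py <<'E'
from fit import *
L={'padc':(0,-.05,.010),'b2':(0,-.091,.094),'b1':(0,-.132,.094)}
ob2=[('padc',294.75,199.5),('b2',310.5,198.5),('b1',327.5,203.75)]
def f2(p):
    e=[proj('top',W(p,L[o[0]]))-o[1:] for o in ob2]+[proj('top',W(p,(0,p[3],.135)))-[242.5,175.25]]
    return np.concatenate([2*np.concatenate(e),f(p)])
r2=least_squares(f2,r.x,loss='soft_l1',x_scale=[.01,.01,.1,.01,.01]); p=r2.x
E
python3 - <<'E'
from fit2 import *
print(p,np.degrees(p[2])); print(f2(p)[:8].reshape(-1,2)/2)
print('pad',W(p,(0,-.05,.01)))
out=[]
for n,(a,b,w,h) in {'top':(185,125,180,120),'side':(255,130,110,120)}.items():
    im=cv2.imread(f'pics/{n}0.png')[b:b+h,a:a+w]; k=4 if n=='top' else 4
    im=cv2.resize(im,(400,int(h*400/w)) ,interpolation=cv2.INTER_CUBIC) ; k=400/w
    P=lambda X:tuple(int(v) for v in (proj(n,W(p,X))-[a,b]+.5)*k)
    q=lambda L,c:cv2.polylines(im,[np.array([P(X) for X in L])],True,c,1)
    q([(x,y,.114) for x,y in((-.07,-.185),(.07,-.185),(.07,.185),(-.07,.185))],(0,255,0))
    for y in(-.132,-.091,-.05): q([(x,y+d,.038) for x,d in((-.019,-.019),(.019,-.019),(.019,.019),(-.019,.019))],(0,0,255))
    q([(x,p[3]+d,.135) for x,d in((-.03,-.006),(.03,-.006),(.03,.006),(-.03,.006))],(255,0,255))
    out.append(im)
H=max(i.shape[0] for i in out); cv2.imwrite('pics/b.png',np.hstack([cv2.copyMakeBorder(i,0,H-i.shape[0],0,0,0) for i in out]))
E
```

```text
time: 1.4
position: [0.0181, 0.5362, 0.2315]
orientation: [-1.47, -2.777, -0.001]
wrist_force: [-0.1, 0.3, 0.0]
opening: 0.0854
grip_force: 0.0
[ 0.5621  0.0812 -0.3083  0.0678 -0.1639] -17.6654504818158
[[ 0.1676  0.0955]
 [-0.0455 -0.0204]
 [-0.1664 -0.3152]
 [-0.0312  0.106 ]]
pad [0.547  0.0336 0.01  ]
```

View pics/b.png

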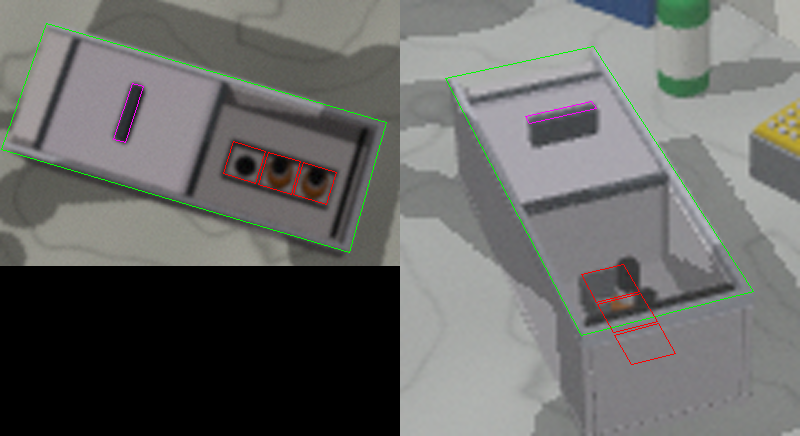

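The case fit is good: yaw −17.7°, hatch 152 mm from home, pad at (0.547, 0.034). Next is a helper that expresses the remaining travel in the tool's axes.

```bash
cat > go.py <<'E'
import sys
from fit2 import *
def go(X,yaw):
    "remaining shift in final-orientation tool axes (mm) and rz; tool y at bearing yaw deg"
    s=env.sense(); R=Ro.from_rotvec(s['orientation']).as_matrix()
    y=np.radians(yaw); T=np.array([[-np.sin(y),np.cos(y),0],[np.cos(y),np.sin(y),0],[0,0,-1]])
    T[:,0]=np.cross(T[:,1],T[:,2])
    rv=np.degrees(Ro.from_matrix(R.T@T).as_rotvec()); d=np.array(X)-s['position']
    print('t %.2f pos'%s['time'],s['position'],'q',np.round(s['q'],2)); print('rot deg',rv,'shift now-axes mm',R.T@d*1e3,'final-axes mm',T.T@d*1e3)
if __name__=='__main__': go([float(v) for v in sys.argv[1:4]],float(sys.argv[4]))
E
python3 go.py .5145 -.3265 .2 -17.7
```

```text
t 1.40 pos [0.0181 0.5362 0.2315] q [ 1.46  0.14  1.84 -0.    1.16  0.86]
rot deg [ 0.0071 -0.0232 51.9197] shift now-axes mm [-992.5427  -74.6743   31.2276] final-axes mm [-670.9325  735.2189   31.5448]
```

```bash
python3 -m pendant '[{"dx":0,"dy":0,"dz":0,"rx":0,"ry":0,"rz":8.5,"fingers":-1},{"dx":0,"dy":0,"dz":0,"rx":0,"ry":0,"rz":8.5,"fingers":-1},{"dx":0,"dy":0,"dz":0,"rx":0,"ry":0,"rz":8.5,"fingers":-1},{"dx":0,"dy":0,"dz":0,"rx":0,"ry":0,"rz":8.5,"fingers":-1},{"dx":0,"dy":0,"dz":0,"rx":0,"ry":0,"rz":8.5,"fingers":-1}]' 60
python3 -m pendant '[{"dx":0,"dy":0,"dz":0,"rx":0,"ry":0,"rz":8.5,"fingers":-1},{"dx":0,"dy":0,"dz":0,"rx":0,"ry":0,"rz":1,"fingers":-1},{"dx":-15,"dy":45,"dz":0,"rx":0,"ry":0,"rz":0,"fingers":-1},{"dx":-15,"dy":45,"dz":0,"rx":0,"ry":0,"rz":0,"fingers":-1},{"dx":-15,"dy":45,"dz":0,"rx":0,"ry":0,"rz":0,"fingers":-0.1}]'
python3 -m pendant '[{"dx":-20,"dy":45,"dz":0,"rx":0,"ry":0,"rz":0,"fingers":-0.1},{"dx":-20,"dy":45,"dz":0,"rx":0,"ry":0,"rz":0,"fingers":-0.1},{"dx":-20,"dy":45,"dz":0,"rx":0,"ry":0,"rz":0,"fingers":-0.1},{"dx":-20,"dy":45,"dz":0,"rx":0,"ry":0,"rz":0,"fingers":-0.1},{"dx":-20,"dy":45,"dz":0,"rx":0,"ry":0,"rz":0,"fingers":-0.1}]'
python3 -m pendant '[{"dx":-30,"dy":30,"dz":0,"rx":0,"ry":0,"rz":0,"fingers":-0.1},{"dx":-35,"dy":30,"dz":0,"rx":0,"ry":0,"rz":0,"fingers":-0.1},{"dx":-35,"dy":30,"dz":0,"rx":0,"ry":0,"rz":0,"fingers":-0.1},{"dx":-35,"dy":30,"dz":0,"rx":0,"ry":0,"rz":0,"fingers":-0.1},{"dx":-35,"dy":30,"dz":0,"rx":0,"ry":0,"rz":0,"fingers":-0.1}]'
python3 go.py .5145 -.3265 .2 -17.7
```

```text
time: 1.9
position: [0.0196, 0.5368, 0.2314]
orientation: [-2.379, -2.052, -0.0]
wrist_force: [-0.6, -0.4, -0.8]
opening: 0.0854
grip_force: 0.0
time: 2.4
position: [0.1355, 0.4523, 0.2314]
orientation: [-2.53, -1.862, -0.001]
wrist_force: [0.9, -0.1, -1.1]
opening: 0.0733
grip_force: 0.0
time: 2.9
position: [0.3203, 0.2884, 0.2318]
orientation: [-2.532, -1.86, -0.002]
wrist_force: [0.8, 0.3, 0.9]
opening: 0.0468
grip_force: 0.0
time: 3.4
position: [0.4112, 0.0806, 0.2317]
orientation: [2.532, 1.859, 0.002]
wrist_force: [0.2, 0.3, -0.5]
opening: 0.0468
grip_force: 0.0
t 3.40 pos [0.4112 0.0806 0.2317] q [ 0.09 -0.11  2.09  0.    1.16  0.39]
rot deg [ 0.071  -0.0398  0.2796] shift now-axes mm [-357.5525  220.3871   31.7426] final-axes mm [-356.4506  222.1686   31.7166]
```

```bash
python3 -m pendant '[{"dx":-35,"dy":22,"dz":0,"rx":0,"ry":0,"rz":0,"fingers":-0.1},{"dx":-35,"dy":22,"dz":0,"rx":0,"ry":0,"rz":0,"fingers":-0.1},{"dx":-35,"dy":22,"dz":0,"rx":0,"ry":0,"rz":0,"fingers":-0.1},{"dx":-35,"dy":22,"dz":0,"rx":0,"ry":0,"rz":0,"fingers":-0.1},{"dx":-35,"dy":22,"dz":0,"rx":0,"ry":0,"rz":0,"fingers":-0.1}]'
python3 -m pendant '[{"dx":-34,"dy":20,"dz":10,"rx":0,"ry":0,"rz":0,"fingers":-0.1},{"dx":-34,"dy":20,"dz":10,"rx":0,"ry":0,"rz":0,"fingers":-0.1},{"dx":-34,"dy":20,"dz":10,"rx":0,"ry":0,"rz":0,"fingers":-0.1},{"dx":-34,"dy":20,"dz":20,"rx":0,"ry":0,"rz":0,"fingers":-0.1},{"dx":-34,"dy":20,"dz":20,"rx":0,"ry":0,"rz":0,"fingers":-0.1}]'
cat > bot.py <<'E'
from fit2 import *
# bottle xy from picture taken before arm came: colour blobs near marks not needed; triangulate mark and bulb
t,s=(435.6,208.9),(384.8,291.9)
print('tri',tri(s,t))
a=cv2.imread('pics/top0.png')[195:225,420:460]; b=cv2.imread('pics/side0.png')[255:305,370:405]
cv2.imwrite('pics/c.png',np.hstack([cv2.resize(a,(400,300),interpolation=2),cv2.resize(b,(350,500),interpolation=2)[:300]]))
for n in ('top','side'):
    im=env.get_image(n)
    x,y=proj(n,(.5145,-.3265,.06)).astype(int); cv2.imwrite(f'pics/n{n}.png',im[y-50:y+50,x-65:x+65])
i=[cv2.resize(cv2.imread(f'pics/{f}'),(400,300),interpolation=2) for f in('ntop.png','nside.png')]
j=cv2.resize(cv2.imread('pics/side0.png')[255:305,360:420],(400,300),interpolation=2)
k=cv2.resize(cv2.imread('pics/top0.png')[194:224,415:455],(400,300),interpolation=2)
cv2.imwrite('pics/c.png',np.vstack([np.hstack(i),np.hstack([k,j])]))
for n in('top','side'): print(n,proj(n,(.5145,-.3265,.06)),proj(n,env.sense()['position']))
E
python3 bot.py; python3 go.py .5145 -.3265 .15 -17.7
```

```text
time: 3.9
position: [0.4629, -0.1195, 0.2316]
orientation: [2.532, 1.859, 0.001]
wrist_force: [0.6, 0.5, 0.1]
opening: 0.0467
grip_force: 0.0
time: 4.4
position: [0.5072, -0.3119, 0.1612]
orientation: [2.531, 1.858, 0.001]
wrist_force: [0.2, 0.8, 1.1]
opening: 0.0469
grip_force: 0.0
tri [ 0.5141 -0.3262  0.0017]
top [442.9451 206.5832] [453.0343 204.0498]
side [387.8607 276.3775] [384.2399 247.7757]
t 4.50 pos [ 0.5055 -0.3133  0.1577] q [-0.63  0.33  1.76 -0.    1.05 -0.32]
rot deg [-0.2131  0.0104  0.0507] shift now-axes mm [-9.8046 12.6376  7.6564] final-axes mm [-9.7949 12.6177  7.7016]
```

View pics/c.png

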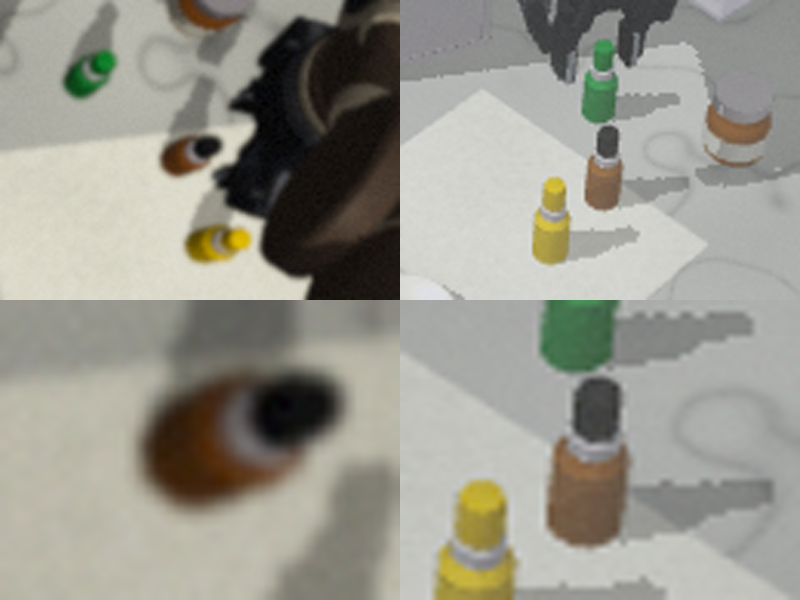

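The view shows the amber bottle untouched, with its bulb at top (444,204) and at side (389,271). I'll triangulate those.

```bash
python3 - <<'E'
from fit2 import *
print(tri((389,271),(444,204)),onz('top',(444,204),.082),onz('side',(389,271),.073),onz('side',(387.2,288.5),0))
E
```

```text
[ 0.5188 -0.3242  0.0751] [ 0.5174 -0.3215  0.082 ] [ 0.5206 -0.323   0.073 ] [ 0.5245 -0.3197  0.    ]
```

```bash
python3 -m pendant '[{"dx":-3,"dy":8,"dz":10,"rx":0,"ry":0,"rz":0,"fingers":-0.1},{"dx":-3,"dy":7.5,"dz":10,"rx":0,"ry":0,"rz":0,"fingers":-0.1},{"dx":0,"dy":0,"dz":20,"rx":0,"ry":0,"rz":0,"fingers":-0.1},{"dx":0,"dy":0,"dz":20,"rx":0,"ry":0,"rz":0,"fingers":-0.1},{"dx":0,"dy":0,"dz":0,"rx":0,"ry":0,"rz":0,"fingers":-0.1}]'
python3 go.py .5185 -.3235 .060 -17.7
```

```text
time: 5.0
position: [0.5179, -0.3177, 0.0984]
orientation: [-2.528, -1.855, 0.003]
wrist_force: [-0.4, 1.0, -0.3]
opening: 0.047
grip_force: 0.0
t 5.00 pos [ 0.5179 -0.3177  0.0984] q [-0.62  0.43  1.76  0.    0.95 -0.32]
rot deg [-0.3247 -0.1159  0.2448] shift now-axes mm [-5.4536  2.5372 38.3763] final-axes mm [-5.3655  2.3427 38.401 ]
```

```bash
python3 -m pendant '[{"dx":-5,"dy":2.5,"dz":0,"rx":-0.3,"ry":0,"rz":0,"fingers":-0.1},{"dx":0,"dy":0,"dz":0,"rx":0,"ry":0,"rz":0,"fingers":-0.1},{"dx":0,"dy":0,"dz":15,"rx":0,"ry":0,"rz":0,"fingers":-0.1},{"dx":0,"dy":0,"dz":15,"rx":0,"ry":0,"rz":0,"fingers":-0.1},{"dx":0,"dy":0,"dz":8,"rx":0,"ry":0,"rz":0,"fingers":-0.1}]'
python3 -m pendant '[{"dx":0,"dy":0,"dz":0,"rx":0,"ry":0,"rz":0,"fingers":-0.1},{"dx":0,"dy":0,"dz":0,"rx":0,"ry":0,"rz":0,"fingers":0.2},{"dx":0,"dy":0,"dz":0,"rx":0,"ry":0,"rz":0,"fingers":0.4},{"dx":0,"dy":0,"dz":0,"rx":0,"ry":0,"rz":0,"fingers":1},{"dx":0,"dy":0,"dz":0,"rx":0,"ry":0,"rz":0,"fingers":1}]' 35
python3 go.py .5185 -.3235 .060 -17.7
```

```text
time: 5.5
position: [0.5193, -0.325, 0.0611]
orientation: [2.534, 1.855, 0.003]
wrist_force: [-1.2, -0.3, 0.6]
opening: 0.047
grip_force: 0.0
time: 6.0
position: [0.521, -0.3262, 0.0638]
orientation: [2.531, 1.853, 0.005]
wrist_force: [0.3, 0.4, 0.2]
opening: 0.0171
grip_force: 34.3
t 6.00 pos [ 0.521  -0.3262  0.0638] q [-0.63  0.49  1.77  0.    0.88 -0.33]
rot deg [0.362  0.0202 0.1109] shift now-axes mm [ 1.8228 -3.1851  3.7873] final-axes mm [ 1.8153 -3.1647  3.808 ]
```

```bash
python3 -m pendant '[{"dx":0,"dy":0,"dz":-15,"rx":0,"ry":0,"rz":0,"fingers":1},{"dx":0,"dy":0,"dz":-35,"rx":0,"ry":0,"rz":0,"fingers":1},{"dx":0,"dy":0,"dz":-40,"rx":0,"ry":0,"rz":0,"fingers":1},{"dx":0,"dy":0,"dz":-40,"rx":0,"ry":0,"rz":0,"fingers":1},{"dx":0,"dy":0,"dz":-35,"rx":0,"ry":0,"rz":0,"fingers":1}]'
python3 -m pendant '[{"dx":20,"dy":-6,"dz":0,"rx":0,"ry":0,"rz":0,"fingers":1},{"dx":40,"dy":-10,"dz":0,"rx":0,"ry":0,"rz":0,"fingers":1},{"dx":40,"dy":-10,"dz":0,"rx":0,"ry":0,"rz":0,"fingers":1},{"dx":40,"dy":-10,"dz":0,"rx":0,"ry":0,"rz":0,"fingers":1},{"dx":40,"dy":-10,"dz":0,"rx":0,"ry":0,"rz":0,"fingers":1}]'
python3 -m pendant '[{"dx":40,"dy":-10,"dz":0,"rx":0,"ry":0,"rz":0,"fingers":1},{"dx":40,"dy":-10,"dz":0,"rx":0,"ry":0,"rz":0,"fingers":1},{"dx":40,"dy":-10,"dz":0,"rx":0,"ry":0,"rz":0,"fingers":1},{"dx":30,"dy":-6,"dz":0,"rx":0,"ry":0,"rz":0,"fingers":1},{"dx":15,"dy":-3,"dz":0,"rx":0,"ry":0,"rz":0,"fingers":1}]'
python3 go.py .547 .0336 .222 -17.7
```

```text
time: 6.5
position: [0.5201, -0.3259, 0.2319]
orientation: [2.529, 1.852, 0.006]
wrist_force: [1.2, -0.5, -1.2]
opening: 0.0171
grip_force: 34.3
time: 7.0
position: [0.5293, -0.1378, 0.2279]
orientation: [2.533, 1.853, 0.005]
wrist_force: [0.9, 0.9, -1.1]
opening: 0.0166
grip_force: 34.3
time: 7.5
position: [0.542, 0.0319, 0.2277]
orientation: [2.53, 1.858, 0.004]
wrist_force: [-0.8, -0.3, -1.4]
opening: 0.0165
grip_force: 34.3
t 7.50 pos [0.542  0.0319 0.2277] q [-0.02  0.15  1.83 -0.    1.15  0.28]
rot deg [ 0.2353 -0.0262  0.2802] shift now-axes mm [3.1429 4.2472 5.6909] final-axes mm [3.1663 4.2551 5.672 ]
```

```bash
python3 -m pendant '[{"dx":3,"dy":4,"dz":0,"rx":0,"ry":0,"rz":0,"fingers":1},{"dx":0,"dy":0,"dz":0,"rx":0,"ry":0,"rz":0,"fingers":1},{"dx":0,"dy":0,"dz":0,"rx":0,"ry":0,"rz":0,"fingers":1},{"dx":0,"dy":0,"dz":0,"rx":0,"ry":0,"rz":0,"fingers":1},{"dx":0,"dy":0,"dz":0,"rx":0,"ry":0,"rz":0,"fingers":1}]'
cat > look.py <<'E'
import sys
from fit2 import *
i=[]
s=env.sense();P=s['position'];print(P,s['time'])
for n,(x,y) in {'top':(295,195),'side':(310,195)}.items():
    im=env.get_image(n)[y-60:y+60,x-40:x+40]; i.append(cv2.resize(im,(400,600),interpolation=2))
    f=lambda X:np.round((proj(n,X)-[x-40,y-60]+.5)*5)
    print(n,'foot',f(P-[0,0,.0625]),'bodytop',f(P-[0,0,.0185]),'padmodel',f(W(p,(0,-.05,.01))))
cv2.imwrite(sys.argv[1],np.hstack(i))
E
python3 look.py pics/d.png; python3 go.py .547 .0336 .222 -17.7
```

```text
time: 8.0
position: [0.5476, 0.0294, 0.2277]
orientation: [2.533, 1.851, 0.004]
wrist_force: [-0.4, -0.5, -0.8]
opening: 0.0169
grip_force: 34.3
[0.5476 0.0294 0.2277] 8.0
top foot [199. 263.] bodytop [195. 241.] padmodel [202. 325.]
side foot [215. 198.] bodytop [213. 136.] padmodel [215. 399.]
t 8.10 pos [0.5476 0.0298 0.2278] q [-0.02  0.16  1.82 -0.    1.15  0.28]
rot deg [0.2916 0.0077 0.0401] shift now-axes mm [ 3.4477 -1.796   5.7816] final-axes mm [ 3.4457 -1.769   5.7911]
```

View pics/d.png

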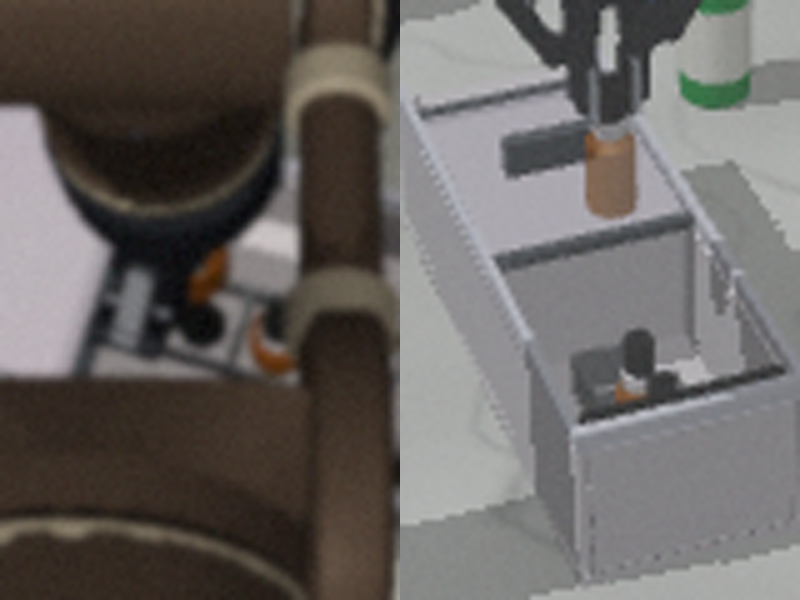

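The side view shows the held bottle upright with its foot at panel (610,208). In the top view the pad is at (200,322). Camera and arm frames differ by about 2.5 mm, so I'll shift (2.6, 1.7) mm in the tool axes and descend.

```bash
python3 -m pendant '[{"dx":2.6,"dy":1.7,"dz":0,"rx":0.3,"ry":0,"rz":0,"fingers":1},{"dx":0,"dy":0,"dz":20,"rx":0,"ry":0,"rz":0,"fingers":1},{"dx":0,"dy":0,"dz":30,"rx":0,"ry":0,"rz":0,"fingers":1},{"dx":0,"dy":0,"dz":30,"rx":0,"ry":0,"rz":0,"fingers":1},{"dx":0,"dy":0,"dz":15,"rx":0,"ry":0,"rz":0,"fingers":1}]'
python3 -m pendant '[{"dx":0,"dy":0,"dz":5,"rx":0,"ry":0,"rz":0,"fingers":1},{"dx":0,"dy":0,"dz":5,"rx":0,"ry":0,"rz":0,"fingers":1},{"dx":0,"dy":0,"dz":5,"rx":0,"ry":0,"rz":0,"fingers":1},{"dx":0,"dy":0,"dz":0,"rx":0,"ry":0,"rz":0,"fingers":1},{"dx":0,"dy":0,"dz":0,"rx":0,"ry":0,"rz":0,"fingers":1}]'
python3 go.py .550 .0315 .074 -17.7; python3 look.py pics/e.png
```

```text
time: 8.6
position: [0.5483, 0.0326, 0.1302]
orientation: [-2.533, -1.854, 0.006]
wrist_force: [-0.3, -0.1, -0.9]
opening: 0.0168
grip_force: 34.4
time: 9.1
position: [0.5508, 0.0325, 0.1187]
orientation: [2.534, 1.855, 0.002]
wrist_force: [0.1, 0.1, -0.8]
opening: 0.0163
grip_force: 34.4
t 9.10 pos [0.5508 0.0325 0.1187] q [-0.02  0.3   1.89  0.    0.94  0.29]
rot deg [ 0.0853 -0.0257  0.1138] shift now-axes mm [-1.2454 -0.5245 44.7283] final-axes mm [-1.2263 -0.4554 44.7296]
[0.5508 0.0325 0.1187] 9.1
top foot [201. 302.] bodytop [197. 285.] padmodel [202. 325.]
side foot [220. 339.] bodytop [218. 282.] padmodel [215. 399.]
```

View pics/e.png

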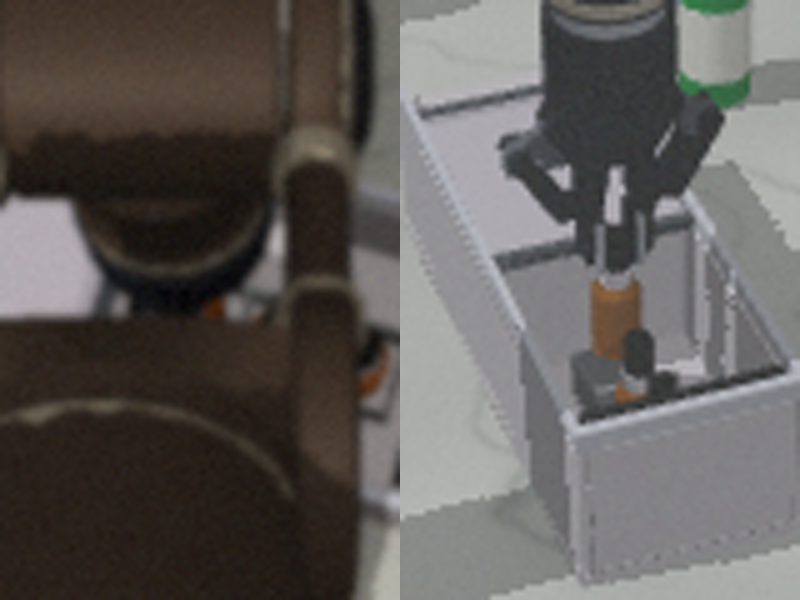

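The side view shows the bottle centred at column 215, matching the pad column of 215, just above the pocket. I'll continue down.

```bash
python3 -m pendant '[{"dx":0,"dy":0,"dz":8,"rx":0,"ry":0,"rz":0,"fingers":1},{"dx":0,"dy":0,"dz":8,"rx":0,"ry":0,"rz":0,"fingers":1},{"dx":0,"dy":0,"dz":8,"rx":0,"ry":0,"rz":0,"fingers":1},{"dx":0,"dy":0,"dz":8,"rx":0,"ry":0,"rz":0,"fingers":1},{"dx":0,"dy":0,"dz":0,"rx":0,"ry":0,"rz":0,"fingers":1}]'
python3 -m pendant '[{"dx":0,"dy":0,"dz":4,"rx":0,"ry":0,"rz":0,"fingers":1},{"dx":0,"dy":0,"dz":3,"rx":0,"ry":0,"rz":0,"fingers":1},{"dx":0,"dy":0,"dz":1,"rx":0,"ry":0,"rz":0,"fingers":1},{"dx":0,"dy":0,"dz":0,"rx":0,"ry":0,"rz":0,"fingers":1},{"dx":0,"dy":0,"dz":0,"rx":0,"ry":0,"rz":0,"fingers":1}]'
python3 go.py .550 .0315 .074 -17.7
```

```text
time: 9.7
position: [0.5485, 0.0325, 0.0839]
orientation: [-2.533, -1.854, 0.005]
wrist_force: [-1.2, -0.1, -0.9]
opening: 0.0168
grip_force: 34.4
time: 10.2
position: [0.5503, 0.0325, 0.0781]
orientation: [2.535, 1.856, 0.001]
wrist_force: [0.3, -0.7, 1.0]
opening: 0.0172
grip_force: 34.4
t 10.20 pos [0.5503 0.0325 0.0781] q [-0.02  0.37  1.91 -0.    0.87  0.29]
rot deg [ 0.0239 -0.0064  0.1143] shift now-axes mm [-1.0822  0.0217  4.0784] final-axes mm [-1.0817  0.0255  4.0785]
```

Step down gently until the force shows contact.

```bash
python3 -m pendant '[{"dx":0,"dy":0,"dz":1.5,"rx":0,"ry":0,"rz":0,"fingers":1},{"dx":0,"dy":0,"dz":0.5,"rx":0,"ry":0,"rz":0,"fingers":1},{"dx":0,"dy":0,"dz":0,"rx":0,"ry":0,"rz":0,"fingers":1},{"dx":0,"dy":0,"dz":0,"rx":0,"ry":0,"rz":0,"fingers":1},{"dx":0,"dy":0,"dz":0,"rx":0,"ry":0,"rz":0,"fingers":1}]'
python3 -m pendant '[{"dx":0,"dy":0,"dz":1,"rx":0,"ry":0,"rz":0,"fingers":1},{"dx":0,"dy":0,"dz":0.5,"rx":0,"ry":0,"rz":0,"fingers":1},{"dx":0,"dy":0,"dz":0,"rx":0,"ry":0,"rz":0,"fingers":1},{"dx":0,"dy":0,"dz":0,"rx":0,"ry":0,"rz":0,"fingers":1},{"dx":0,"dy":0,"dz":0,"rx":0,"ry":0,"rz":0,"fingers":1}]'
```

```text
time: 10.7
position: [0.5501, 0.0325, 0.0759]
orientation: [2.535, 1.856, 0.0]
wrist_force: [-0.6, 0.4, -1.2]
opening: 0.0168
grip_force: 34.4
time: 11.2
position: [0.5501, 0.0325, 0.0744]
orientation: [-2.535, -1.856, -0.0]
wrist_force: [-0.3, 0.3, -0.7]
opening: 0.017
grip_force: 34.4
```

```bash
python3 -m pendant '[{"dx":0,"dy":0,"dz":0.7,"rx":0,"ry":0,"rz":0,"fingers":1},{"dx":0,"dy":0,"dz":0,"rx":0,"ry":0,"rz":0,"fingers":1},{"dx":0,"dy":0,"dz":0,"rx":0,"ry":0,"rz":0,"fingers":1},{"dx":0,"dy":0,"dz":0,"rx":0,"ry":0,"rz":0,"fingers":1},{"dx":0,"dy":0,"dz":0,"rx":0,"ry":0,"rz":0,"fingers":1}]'
python3 -m pendant '[{"dx":0,"dy":0,"dz":0.7,"rx":0,"ry":0,"rz":0,"fingers":1},{"dx":0,"dy":0,"dz":0,"rx":0,"ry":0,"rz":0,"fingers":1},{"dx":0,"dy":0,"dz":0,"rx":0,"ry":0,"rz":0,"fingers":1},{"dx":0,"dy":0,"dz":0,"rx":0,"ry":0,"rz":0,"fingers":1},{"dx":0,"dy":0,"dz":0,"rx":0,"ry":0,"rz":0,"fingers":1}]'
```

```text
time: 11.7
position: [0.5503, 0.0325, 0.0738]
orientation: [2.535, 1.856, 0.0]
wrist_force: [0.0, 1.0, 0.0]
opening: 0.0167
grip_force: 34.5
time: 12.2
position: [0.5504, 0.0326, 0.0738]
orientation: [2.535, 1.856, 0.001]
wrist_force: [-2.6, 0.7, 5.6]
opening: 0.0167
grip_force: 35.0
```

Contact at the expected height (5.6 N). Release and rise.

```bash
python3 -m pendant '[{"dx":0,"dy":0,"dz":-0.5,"rx":0,"ry":0,"rz":0,"fingers":0.5},{"dx":0,"dy":0,"dz":0,"rx":0,"ry":0,"rz":0,"fingers":0.3},{"dx":0,"dy":0,"dz":0,"rx":0,"ry":0,"rz":0,"fingers":0.1},{"dx":0,"dy":0,"dz":0,"rx":0,"ry":0,"rz":0,"fingers":0},{"dx":0,"dy":0,"dz":0,"rx":0,"ry":0,"rz":0,"fingers":0}]'
python3 -m pendant '[{"dx":0,"dy":0,"dz":-8,"rx":0,"ry":0,"rz":0,"fingers":0},{"dx":0,"dy":0,"dz":-20,"rx":0,"ry":0,"rz":0,"fingers":0},{"dx":0,"dy":0,"dz":-40,"rx":0,"ry":0,"rz":0,"fingers":0},{"dx":0,"dy":0,"dz":-40,"rx":0,"ry":0,"rz":0,"fingers":0},{"dx":0,"dy":0,"dz":-25,"rx":0,"ry":0,"rz":0,"fingers":0}]'
python3 - <<'E'
from go import *
# pushing pose: shut fingers behind rib's +y face, cam->arm offset (+.0023,-.0025)
for y in (.006+.03,.006+.008): go(W(p,(0,p[3]+y,.117))+[.0023,-.0025,0],-17.7)
E
python3 look.py pics/f.png
```

```text
time: 12.7
position: [0.55, 0.0325, 0.0733]
orientation: [-2.535, -1.856, 0.0]
wrist_force: [-0.5, -1.1, -0.1]
opening: 0.0427
grip_force: 0.0
time: 13.2
position: [0.5518, 0.0325, 0.2105]
orientation: [2.532, 1.854, 0.006]
wrist_force: [0.6, 0.2, 0.2]
opening: 0.0425
grip_force: 0.0
t 13.20 pos [0.5518 0.0325 0.2105] q [-0.02  0.19  1.83 -0.    1.12  0.29]
rot deg [ 0.2805 -0.0828  0.1158] shift now-axes mm [151.5645  -2.1941  93.6592] final-axes mm [151.6954  -2.0426  93.4504]
t 13.20 pos [0.5518 0.0325 0.2105] q [-0.02  0.19  1.83 -0.    1.12  0.29]
rot deg [ 0.2805 -0.0828  0.1158] shift now-axes mm [129.5645  -2.2252  93.6273] final-axes mm [129.6954  -2.0293  93.4504]
[0.5518 0.0325 0.2105] 13.2
top foot [193. 262.] bodytop [189. 240.] padmodel [202. 325.]
side foot [218. 217.] bodytop [216. 155.] padmodel [215. 399.]
```

View pics/f.png

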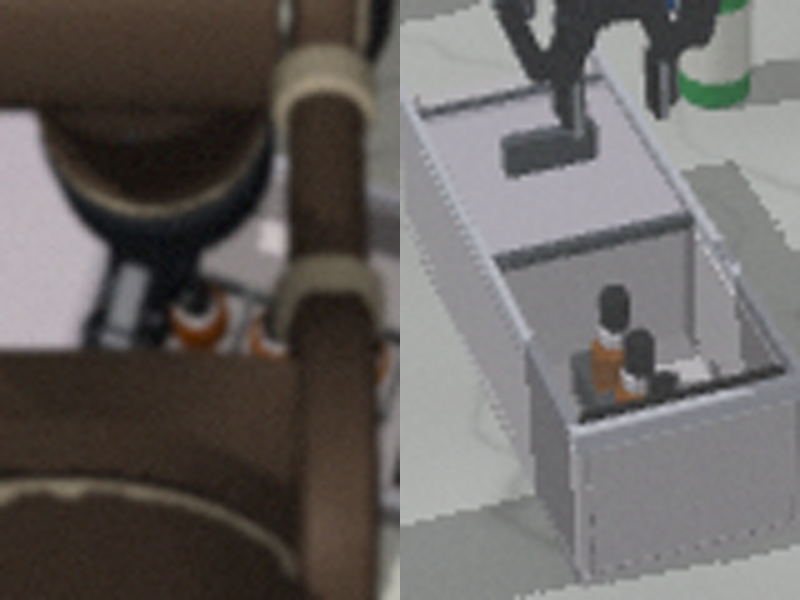

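The new bottle stands upright in its pocket at side panel (610,340), and the neighbours look undisturbed. Next I move behind the rib with the fingers shut.

```bash
python3 -m pendant '[{"dx":15,"dy":-2,"dz":0,"rx":0,"ry":0,"rz":0,"fingers":0},{"dx":35,"dy":0,"dz":0,"rx":0,"ry":0,"rz":0,"fingers":1},{"dx":40,"dy":0,"dz":0,"rx":0,"ry":0,"rz":0,"fingers":1},{"dx":40,"dy":0,"dz":0,"rx":0,"ry":0,"rz":0,"fingers":1},{"dx":20,"dy":0,"dz":0,"rx":0.2,"ry":0,"rz":0,"fingers":1}]' 20
python3 -m pendant '[{"dx":0,"dy":0,"dz":20,"rx":0,"ry":0,"rz":0,"fingers":1},{"dx":0,"dy":0,"dz":25,"rx":0,"ry":0,"rz":0,"fingers":1},{"dx":0,"dy":0,"dz":10,"rx":0,"ry":0,"rz":0,"fingers":1},{"dx":0,"dy":0,"dz":0,"rx":0,"ry":0,"rz":0,"fingers":1},{"dx":0,"dy":0,"dz":0,"rx":0,"ry":0,"rz":0,"fingers":1}]'
cat > rel.py <<'E'
from fit2 import *
s=env.sense(); d=s['position']-W(p,(0,0,0))-[.0023,-.0025,0]; c,k=np.cos(p[2]),np.sin(p[2])
F=s['wrist_force']; print('t %.2f case-frame TCP mm'%s['time'],np.round(1e3*np.array([c*d[0]+k*d[1],-k*d[0]+c*d[1],d[2]]),1),'F along case y',round(-k*F[0]+c*F[1],1),'Fz',F[2],'rib y',round(p[3]*1e3,1))
E
python3 rel.py;python3 go.py .6 .18 .117 -17.7
```

```text
time: 13.8
position: [0.5925, 0.1797, 0.2041]
orientation: [-2.528, -1.855, 0.007]
wrist_force: [0.3, 0.1, -0.3]
opening: -0.0001
grip_force: 0.0
time: 14.3
position: [0.5933, 0.176, 0.1513]
orientation: [-2.533, -1.853, 0.004]
wrist_force: [0.2, 1.0, 0.1]
opening: -0.0002
grip_force: 0.0
t 14.30 case-frame TCP mm [ -2.1 101.5 151.3] F along case y 1.0 Fz 0.09076722136590132 rib y 67.8
t 14.30 pos [0.5933 0.176  0.1513] q [0.22 0.38 1.71 0.   1.06 0.52]
rot deg [-0.2344  0.0225  0.0928] shift now-axes mm [ 5.8273  5.3695 34.2675] final-axes mm [ 5.8224  5.2198 34.2915]
```

```bash
python3 -m pendant '[{"dx":0,"dy":2,"dz":15,"rx":-0.2,"ry":0,"rz":0,"fingers":1},{"dx":0,"dy":0,"dz":12,"rx":0,"ry":0,"rz":0,"fingers":1},{"dx":0,"dy":0,"dz":6,"rx":0,"ry":0,"rz":0,"fingers":1},{"dx":0,"dy":0,"dz":0,"rx":0,"ry":0,"rz":0,"fingers":1},{"dx":-4,"dy":0,"dz":0,"rx":0,"ry":0,"rz":0,"fingers":1}]'
python3 rel.py
python3 -m pendant '[{"dx":-4,"dy":0,"dz":0,"rx":0,"ry":0,"rz":0,"fingers":1},{"dx":-4,"dy":0,"dz":0,"rx":0,"ry":0,"rz":0,"fingers":1},{"dx":-4,"dy":0,"dz":0,"rx":0,"ry":0,"rz":0,"fingers":1},{"dx":-4,"dy":0,"dz":0,"rx":0,"ry":0,"rz":0,"fingers":1},{"dx":-4,"dy":0,"dz":0,"rx":0,"ry":0,"rz":0,"fingers":1}]'
python3 rel.py
```

```text
time: 14.8
position: [0.594, 0.1719, 0.1182]
orientation: [-2.534, -1.856, 0.0]
wrist_force: [-0.1, -0.1, -1.0]
opening: -0.0
grip_force: 0.0
t 14.80 case-frame TCP mm [ -0.1  97.8 118.2] F along case y -0.1 Fz -1.030479774447217 rib y 67.8
time: 15.3
position: [0.5883, 0.1529, 0.119]
orientation: [-2.535, -1.855, -0.003]
wrist_force: [0.7, 3.1, 1.1]
opening: 0.0
grip_force: 1.2
t 15.30 case-frame TCP mm [  0.2  77.9 119. ] F along case y 3.1 Fz 1.1493072123375079 rib y 67.8
```

```bash
python3 -m pendant '[{"dx":-8,"dy":0,"dz":0,"rx":0,"ry":0,"rz":0,"fingers":1},{"dx":-10,"dy":0,"dz":0,"rx":0,"ry":0,"rz":0,"fingers":1},{"dx":-10,"dy":0,"dz":0,"rx":0,"ry":0,"rz":0,"fingers":1},{"dx":-10,"dy":0,"dz":0,"rx":0,"ry":0,"rz":0,"fingers":1},{"dx":-10,"dy":0,"dz":0,"rx":0,"ry":0,"rz":0,"fingers":1}]'
python3 rel.py
python3 -m pendant '[{"dx":-10,"dy":0,"dz":0,"rx":0,"ry":0,"rz":0,"fingers":1},{"dx":-10,"dy":0,"dz":0,"rx":0,"ry":0,"rz":0,"fingers":1},{"dx":-10,"dy":0,"dz":0,"rx":0,"ry":0,"rz":0,"fingers":1},{"dx":-10,"dy":0,"dz":0,"rx":0,"ry":0,"rz":0,"fingers":1},{"dx":-10,"dy":0,"dz":0,"rx":0,"ry":0,"rz":0,"fingers":1}]'
python3 rel.py
```

```text
time: 15.8
position: [0.5731, 0.106, 0.1185]
orientation: [-2.535, -1.855, 0.0]
wrist_force: [0.5, 3.0, 1.7]
opening: -0.0002
grip_force: 1.4
t 15.80 case-frame TCP mm [ -0.   28.6 118.5] F along case y 3.0 Fz 1.7284986550029513 rib y 67.8
time: 16.3
position: [0.5577, 0.0585, 0.1183]
orientation: [-2.535, -1.855, 0.001]
wrist_force: [-0.2, 2.3, 0.6]
opening: 0.0002
grip_force: 1.4
t 16.30 case-frame TCP mm [ -0.3 -21.3 118.3] F along case y 2.1 Fz 0.568912268181689 rib y 67.8
```

```bash
python3 -m pendant '[{"dx":-6,"dy":0,"dz":0,"rx":0,"ry":0,"rz":0,"fingers":1},{"dx":-6,"dy":0,"dz":0,"rx":0,"ry":0,"rz":0,"fingers":1},{"dx":-5,"dy":0,"dz":0,"rx":0,"ry":0,"rz":0,"fingers":1},{"dx":-5,"dy":0,"dz":0,"rx":0,"ry":0,"rz":0,"fingers":1},{"dx":-4,"dy":0,"dz":0,"rx":0,"ry":0,"rz":0,"fingers":1}]'
python3 rel.py
python3 -m pendant '[{"dx":-2,"dy":0,"dz":0,"rx":0,"ry":0,"rz":0,"fingers":1},{"dx":-2,"dy":0,"dz":0,"rx":0,"ry":0,"rz":0,"fingers":1},{"dx":-2,"dy":0,"dz":0,"rx":0,"ry":0,"rz":0,"fingers":1},{"dx":-2,"dy":0,"dz":0,"rx":0,"ry":0,"rz":0,"fingers":1},{"dx":-2,"dy":0,"dz":0,"rx":0,"ry":0,"rz":0,"fingers":1}]'
python3 rel.py
```

```text
time: 16.8
position: [0.55, 0.0342, 0.1182]
orientation: [-2.534, -1.856, 0.001]
wrist_force: [-0.6, 3.1, 0.1]
opening: -0.0001
grip_force: 1.2
t 16.80 case-frame TCP mm [ -0.2 -46.8 118.2] F along case y 2.7 Fz 0.12250441475238699 rib y 67.8
time: 17.3
position: [0.5473, 0.0249, 0.1183]
orientation: [-2.535, -1.856, 0.0]
wrist_force: [-0.0, 1.7, -0.4]
opening: -0.0
grip_force: 1.1
t 17.30 case-frame TCP mm [  0.  -56.5 118.3] F along case y 1.6 Fz -0.3874559254983887 rib y 67.8
```

```bash
python3 -m pendant '[{"dx":-1,"dy":0,"dz":0,"rx":0,"ry":0,"rz":0,"fingers":1},{"dx":-1,"dy":0,"dz":0,"rx":0,"ry":0,"rz":0,"fingers":1},{"dx":-1,"dy":0,"dz":0,"rx":0,"ry":0,"rz":0,"fingers":1},{"dx":-1,"dy":0,"dz":0,"rx":0,"ry":0,"rz":0,"fingers":1},{"dx":-1,"dy":0,"dz":0,"rx":0,"ry":0,"rz":0,"fingers":1}]'
python3 rel.py
```

```text
time: 17.8
position: [0.5466, 0.022, 0.1185]
orientation: [-2.535, -1.853, -0.006]
wrist_force: [0.9, 8.5, -1.6]
opening: -0.0002
grip_force: 4.2
t 17.80 case-frame TCP mm [  0.2 -59.4 118.5] F along case y 8.4 Fz -1.6200057950049698 rib y 67.8
```

```bash
python3 -m pendant '[{"dx":-0.7,"dy":0,"dz":0,"rx":0,"ry":0,"rz":0,"fingers":1},{"dx":-0.7,"dy":0,"dz":0,"rx":0,"ry":0,"rz":0,"fingers":1},{"dx":-0.7,"dy":0,"dz":0,"rx":0,"ry":0,"rz":0,"fingers":1},{"dx":-0.7,"dy":0,"dz":0,"rx":0,"ry":0,"rz":0,"fingers":1},{"dx":-0.7,"dy":0,"dz":0,"rx":0,"ry":0,"rz":0,"fingers":1}]'
python3 rel.py
python3 -m pendant '[{"dx":-0.4,"dy":0,"dz":0,"rx":0,"ry":0,"rz":0,"fingers":1},{"dx":-0.4,"dy":0,"dz":0,"rx":0,"ry":0,"rz":0,"fingers":1},{"dx":-0.4,"dy":0,"dz":0,"rx":0,"ry":0,"rz":0,"fingers":1},{"dx":-0.4,"dy":0,"dz":0,"rx":0,"ry":0,"rz":0,"fingers":1},{"dx":-0.4,"dy":0,"dz":0,"rx":0,"ry":0,"rz":0,"fingers":1}]'
python3 rel.py
```

```text
time: 18.3
position: [0.5456, 0.019, 0.1185]
orientation: [-2.534, -1.853, -0.006]
wrist_force: [2.4, 8.8, -2.4]
opening: 0.0001
grip_force: 4.2
t 18.30 case-frame TCP mm [  0.2 -62.7 118.5] F along case y 9.1 Fz -2.4098549629038746 rib y 67.8
time: 18.8
position: [0.545, 0.017, 0.1185]
orientation: [-2.534, -1.853, -0.006]
wrist_force: [0.1, 9.3, -2.4]
opening: -0.0003
grip_force: 4.1
t 18.80 case-frame TCP mm [  0.2 -64.7 118.5] F along case y 8.9 Fz -2.4371471872230863 rib y 67.8
```

```bash
python3 -m pendant '[{"dx":-0.4,"dy":0,"dz":0,"rx":0,"ry":0,"rz":0,"fingers":1},{"dx":-0.4,"dy":0,"dz":0,"rx":0,"ry":0,"rz":0,"fingers":1},{"dx":-0.4,"dy":0,"dz":0,"rx":0,"ry":0,"rz":0,"fingers":1},{"dx":-0.4,"dy":0,"dz":0,"rx":0,"ry":0,"rz":0,"fingers":1},{"dx":-0.4,"dy":0,"dz":0,"rx":0,"ry":0,"rz":0,"fingers":1}]'
python3 rel.py
```

```text
time: 19.3
position: [0.5443, 0.0151, 0.1185]
orientation: [-2.534, -1.853, -0.006]
wrist_force: [1.2, 8.0, -2.3]
opening: 0.0001
grip_force: 4.1
t 19.30 case-frame TCP mm [  0.2 -66.7 118.5] F along case y 8.0 Fz -2.2566599946920567 rib y 67.8
```

```bash
python3 -m pendant '[{"dx":-0.4,"dy":0,"dz":0,"rx":0,"ry":0,"rz":0,"fingers":1},{"dx":-0.4,"dy":0,"dz":0,"rx":0,"ry":0,"rz":0,"fingers":1},{"dx":-0.4,"dy":0,"dz":0,"rx":0,"ry":0,"rz":0,"fingers":1},{"dx":-0.4,"dy":0,"dz":0,"rx":0,"ry":0,"rz":0,"fingers":1},{"dx":-0.4,"dy":0,"dz":0,"rx":0,"ry":0,"rz":0,"fingers":1}]'
python3 rel.py
```

```text
time: 19.8
position: [0.5442, 0.0148, 0.1185]
orientation: [-2.534, -1.851, -0.01]
wrist_force: [2.7, 13.6, -2.5]
opening: -0.0001
grip_force: 6.8
t 19.80 case-frame TCP mm [  0.2 -67.1 118.5] F along case y 13.8 Fz -2.507232981962459 rib y 67.8
```

```bash
python3 -m pendant '[{"dx":-0.3,"dy":0,"dz":0,"rx":0,"ry":0,"rz":0,"fingers":1},{"dx":-0.3,"dy":0,"dz":0,"rx":0,"ry":0,"rz":0,"fingers":1},{"dx":0,"dy":0,"dz":0,"rx":0,"ry":0,"rz":0,"fingers":1},{"dx":0,"dy":0,"dz":0,"rx":0,"ry":0,"rz":0,"fingers":1},{"dx":0,"dy":0,"dz":0,"rx":0,"ry":0,"rz":0,"fingers":1}]'
python3 rel.py
```

```text
time: 20.3
position: [0.5442, 0.0148, 0.1186]
orientation: [-2.534, -1.85, -0.011]
wrist_force: [2.3, 13.7, -3.2]
opening: 0.0004
grip_force: 7.2
t 20.30 case-frame TCP mm [  0.2 -67.1 118.6] F along case y 13.7 Fz -3.1605604073649403 rib y 67.8
```

```bash
python3 -m pendant '[{"dx":-0.3,"dy":0,"dz":0,"rx":0,"ry":0,"rz":0,"fingers":1},{"dx":-0.3,"dy":0,"dz":0,"rx":0,"ry":0,"rz":0,"fingers":1},{"dx":0,"dy":0,"dz":0,"rx":0,"ry":0,"rz":0,"fingers":1},{"dx":0,"dy":0,"dz":0,"rx":0,"ry":0,"rz":0,"fingers":1},{"dx":0,"dy":0,"dz":0,"rx":0,"ry":0,"rz":0,"fingers":1}]'
python3 rel.py
```

```text
time: 20.8
position: [0.5443, 0.0148, 0.1186]
orientation: [-2.534, -1.85, -0.013]
wrist_force: [3.3, 16.2, -3.6]
opening: -0.0001
grip_force: 8.0
t 20.80 case-frame TCP mm [  0.2 -67.1 118.6] F along case y 16.5 Fz -3.627156302537621 rib y 67.8
```

About 16.3 N at the hand, within the window. Hold.

```bash
for i in 1; do python3 -m pendant '[{"dx":-0.1,"dy":0,"dz":0,"rx":0,"ry":0,"rz":0,"fingers":1},{"dx":0,"dy":0,"dz":0,"rx":0,"ry":0,"rz":0,"fingers":1},{"dx":0,"dy":0,"dz":0,"rx":0,"ry":0,"rz":0,"fingers":1},{"dx":0,"dy":0,"dz":0,"rx":0,"ry":0,"rz":0,"fingers":1},{"dx":0,"dy":0,"dz":0,"rx":0,"ry":0,"rz":0,"fingers":1}]'; python3 rel.py; done
python3 -m pendant '[{"dx":0,"dy":0,"dz":0,"rx":0,"ry":0,"rz":0,"fingers":1},{"dx":0,"dy":0,"dz":0,"rx":0,"ry":0,"rz":0,"fingers":1},{"dx":0,"dy":0,"dz":0,"rx":0,"ry":0,"rz":0,"fingers":1},{"dx":0,"dy":0,"dz":0,"rx":0,"ry":0,"rz":0,"fingers":1},{"dx":0,"dy":0,"dz":0,"rx":0,"ry":0,"rz":0,"fingers":1}]';python3 rel.py
python3 -m pendant '[{"dx":0,"dy":0,"dz":0,"rx":0,"ry":0,"rz":0,"fingers":1},{"dx":0,"dy":0,"dz":0,"rx":0,"ry":0,"rz":0,"fingers":1},{"dx":0,"dy":0,"dz":0,"rx":0,"ry":0,"rz":0,"fingers":1},{"dx":0,"dy":0,"dz":0,"rx":0,"ry":0,"rz":0,"fingers":1},{"dx":0,"dy":0,"dz":0,"rx":0,"ry":0,"rz":0,"fingers":1}]';python3 rel.py
```

```text
time: 21.3
position: [0.5442, 0.0147, 0.1186]
orientation: [-2.534, -1.849, -0.013]
wrist_force: [2.8, 15.6, -4.4]
opening: 0.0002
grip_force: 8.1
t 21.30 case-frame TCP mm [  0.2 -67.1 118.6] F along case y 15.7 Fz -4.392506058013934 rib y 67.8
time: 21.8
position: [0.5442, 0.0147, 0.1185]
orientation: [-2.534, -1.849, -0.013]
wrist_force: [3.8, 15.6, -3.7]
opening: 0.0001
grip_force: 8.1
t 21.80 case-frame TCP mm [  0.2 -67.1 118.5] F along case y 16.0 Fz -3.7445187681924237 rib y 67.8
time: 22.3
position: [0.5443, 0.0147, 0.1186]
orientation: [-2.534, -1.849, -0.013]
wrist_force: [3.8, 16.6, -4.1]
opening: 0.0002
grip_force: 8.1
t 22.30 case-frame TCP mm [  0.2 -67.1 118.6] F along case y 17.0 Fz -4.125691818817438 rib y 67.8
```

```bash
python3 -m pendant '[{"dx":1.5,"dy":0,"dz":0,"rx":0,"ry":0,"rz":0,"fingers":1},{"dx":2,"dy":0,"dz":0,"rx":0,"ry":0,"rz":0,"fingers":1},{"dx":4,"dy":0,"dz":0,"rx":0,"ry":0,"rz":0,"fingers":1},{"dx":8,"dy":0,"dz":0,"rx":0,"ry":0,"rz":0,"fingers":1},{"dx":8,"dy":0,"dz":0,"rx":0,"ry":0,"rz":0,"fingers":1}]'
python3 -m pendant '[{"dx":0,"dy":0,"dz":-15,"rx":0,"ry":0,"rz":0,"fingers":1},{"dx":0,"dy":0,"dz":-30,"rx":0,"ry":0,"rz":0,"fingers":1},{"dx":15,"dy":-20,"dz":-40,"rx":0,"ry":0,"rz":0,"fingers":1},{"dx":25,"dy":-40,"dz":-25,"rx":0,"ry":0,"rz":0,"fingers":1},{"dx":25,"dy":-40,"dz":0,"rx":0,"ry":0,"rz":0,"fingers":1}]'
python3 -m pendant '[{"dx":30,"dy":-40,"dz":0,"rx":0,"ry":0,"rz":0,"fingers":1},{"dx":30,"dy":-40,"dz":0,"rx":0,"ry":0,"rz":0,"fingers":1},{"dx":30,"dy":-20,"dz":0,"rx":0,"ry":0,"rz":0,"fingers":1},{"dx":30,"dy":0,"dz":0,"rx":0,"ry":0,"rz":0,"fingers":1},{"dx":0,"dy":0,"dz":0,"rx":0,"ry":0,"rz":0,"fingers":1}]'
python3 - <<'E'
from fit2 import *
i=[]
for n,(x,y) in {'top':(295,195),'side':(310,195)}.items():
    im=env.get_image(n)[y-75:y+75,x-100:x+100]; i.append(cv2.resize(im,(400,300),interpolation=2))
    print(n,'rib home model',np.round((proj(n,W(p,(0,-.084,.135)))-[x-100,y-75]+.5)*2))
cv2.imwrite('pics/g.png',np.hstack(i))
E
```

```text
time: 22.8
position: [0.5504, 0.0322, 0.1188]
orientation: [2.534, 1.855, 0.001]
wrist_force: [-0.6, 0.6, -0.1]
opening: 0.0001
grip_force: 0.0
time: 23.3
position: [0.4796, 0.123, 0.233]
orientation: [2.532, 1.85, 0.016]
wrist_force: [1.6, 0.6, 0.6]
opening: -0.0001
grip_force: 0.0
time: 23.8
position: [0.418, 0.27, 0.2289]
orientation: [2.531, 1.86, 0.007]
wrist_force: [0.6, 0.3, -0.1]
opening: -0.0002
grip_force: 0.0
top rib home model [226. 150.]
side rib home model [212. 138.]
```

View pics/g.png

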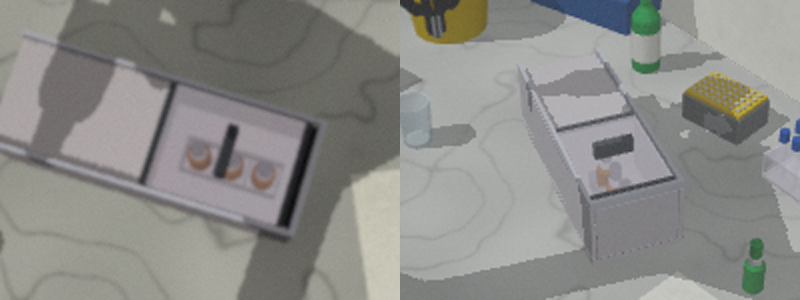

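The hatch is fully home, with its rib at (227,150) against the model's (226,150). All three bottles stand under the clear pane and the arm is clear, so I'm handing in.

```bash
python3 -c "
from plant import env
print(env.job_done())"
```

```text
the job is handed in; nothing more can be done
None
```

The loose bottle stands upright in the free pocket and the hatch is fully home. I pressed the seal at about 16 N at the hand (about 14 N on the seal) for about 1.5 s, let go, and handed the job in at about 24 s; no verdict came back.

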